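Change the batch in a handwheel glue press and start its timer

ROBOT

A 6-joint arm with a two-finger parallel gripper is mounted at the origin on the work surface; the furniture and walls round the work are solid. World frame = base frame: x ahead of the robot, y to its left, z up, the work surface at z = 0. Lengths are in m, angles in degrees, forces in N, time in s.
With the tool pointing down it reaches from about 0.35 to 0.875 m from the base axis. Payload 4.2 kg.
Tool frame: the origin (TCP) lies at the very end of the fingers, on their centre line; the grasp point (between the pads) lies 19 mm behind it; z points along the fingers, y is the line along which they close (so a half turn about z gives the same grasp; the last joint's range is limited). The gripper opens to 87 mm and grips with 3 to 60 N. Pads are 19 mm wide; open, the fingers measure 117 mm over their backs; the gripper's body (75 mm by 190 mm) begins 51 mm behind the grasp point.
Start: joints at [90.791, 22.042, 0.453, 0, -68.411, -14.817], TCP at [0.151, 0.606, 0.223] pointing down, gripper open.
Joint ranges: [-179.83, 179.83], [-69.29, 118.12], [-61.27, 80.66], [-181.25, 117.63], [-171.15, -9.14], [-177.46, 177.46]. Speed limits (degrees/s): [159.86, 159.86, 180, 180, 180, 180].

INTERFACE

Orientations are given as a 3x3 rotation matrix whose columns are the frame's x, y, z axes.
In Python, from station import monitor, cams, ticket gives the robot as it stands.
- The arm moves only by the tool drive_tool, never from a script. Its argument "moves" is a list of rows, each an object with "delta_pos": the shift along the tool's x, y, z in mm, a list of three; "turn": the turn about the tool's z in rad; "claw": the opening, from 0 (shut) to 1 (fully open). A call has 1 to 12 rows; each row shifts and turns the commanded pose from where the row before left it, along the tool's axes as they then stand; what a row does not reach is not made up. A row lasts 1/8 s, in which the tool goes at most 62.5 mm and 10.7 degrees, less where a joint would pass 70% of its speed; a pose out of reach is approached as far as the arm can. A call is refused whole if a number of a shift passes 62.5 or a number of a turn 0.188, either way. A call with a gripper value outside its range is refused whole. The fingers move at their own pace and stop on an object; the grip force is fixed at half the most. Time passes only in rows, so rows that do not move let the fingers close. It gives the time, the measured TCP pose, the force, the opening and the grip force at its end, in the units of the state.
- monitor.sense(): the state, without advancing time (a new reading comes with each control period).
- cams.capture(name): name is "scene" or "top" or "wrist"; returns a dict with "color" (420x560x3 uint8, red, green, blue), "range_z" (420x560 float32, m along the optical axis (not along the pixel's ray), 0 where there is no reading), "vertical_fov" (degrees; the focal length in pixels is half the picture's height over the tangent of half this angle, whatever the lens; pixels are square), "cx", "cy" (the principal point, pixels), "extrinsics" (4x4, takes a point from camera to world coordinates). Camera axes: x right, y down, z forward; pixel columns grow to the right and rows downward; lengths in m; the calibration is good to about 2 mm. A picture is of the moment at which its call begins.
- ticket.finish_job(): hands the job in; it is judged then, once.
The state is a dict: "time_s": time; "joints": joint angles; "joint_velocities": joint speeds; "effort": joint torques, N m; "tcp_pos": TCP position; "ee_rot": TCP orientation; "wrist_force": force on the tool from outside, world axes, zero at the start; "moment": the same for the moment, N m; "gripper_width": opening from 0.0 (shut) to 1.0 (fully open); "gripper_force": force on a finger pad.
Only numpy, scipy, OpenCV 4.12 (cv2) and the standard library are available. Lean on these libraries where they do the work, as an engineer would, in place of code of your own. Each camera call takes 0.05 s, during which the arm holds its last target. There are 200 camera calls.

TASK

Wind the glue press open with its handwheel, take the finished block out of it and lay it in the blue tray, then lay every freshly glued block from the table in the press bed, crosswise (long side along the pad), one behind the other. Wind the press shut until the sprung pad squeezes the whole row against the steel stop with its pointer in the green, gently: never drive the pad deep into the red. With the row clamped, turn the start key clockwise to its end and let it spring back, and leave the glue bottle and the steel weight as they stand.

Things in the scene. Friction and masses are not known exactly. Their poses are not given: they have to be found in the camera images.
- press: fixed green bench press, 150 x 410 mm; origin on the table under its centre; its y axis runs along the slide towards the stop. Stop face at y = +185 mm; pad face at y = -55 mm when fully open (240 mm free between them). Gearbox at y = -125 to -205 mm, 118 mm wide, 78 mm high, handwheel on top
- bed_middle (a point): middle of the press's flat bed, 18 mm above the table (axes as the press, at its y = +65 mm). Bed 130 mm wide between two side lips 8 mm high. Blocks lie with their length along the press's x, width along its y: room for three with about 26 mm between; the closing pad pushes them together
- press_stop: steel stop wall across the bed, 124 mm long, 20 mm thick, its top 60 mm above the table, fixed to the press; origin at the foot of its face
- handwheel (a joint): turning of the handwheel, rad: 0 = press fully open, grows clockwise seen from above, which closes the press: 12.7 mm of carriage per rad (80 mm a turn), up to 15.4. It needs about 7 N at the crank (12 N when clamping) and stays where it is left
- wheel_centre (a point): point on the vertical axis of the handwheel, at the rim's top, 104 mm above the table; the black wheel is 114 mm across
- crank_top (a point): top centre of the red upright crank handle on the wheel's rim: freely revolving, 24 mm diameter, reaches from 1 mm above the wheel to 155 mm above the table (50 mm tall), its axis 50 mm from the wheel's axis
- carriage (a joint): travel of the grey carriage from fully open towards the stop, m, 0 to 0.195: pad face to stop = 240 mm - carriage travel while the pad is not pushed in. Grey block 110 mm wide, top 59 mm above the table
- pad (a joint): how far the black rubber pad is pushed back into the carriage against its spring, m, 0 to 0.016 (1.5 N per mm). Pad face 104 mm wide, 28 mm high. A black pointer on the carriage's top shows it: white 0-5 mm, green 5-13 mm, red above; fully in at 16 mm
- pad_face (a point): centre of the pad's face, 34 mm above the table
- key_box: fixed grey switch box 90 x 100 x 60 mm, origin at the centre of its underside, the key upright in the middle of its top
- start_key (a joint): turning of the start key, rad: 0 = rest (bow along the box's x axis), grows clockwise seen from above to its stop at 1.2; a spring (0.1 N m per rad) brings it back to 0 when let go. Starts the timer from 0.95
- key_grip (a point): centre of the black key bow, an upright plate 34 x 10 x 34 mm (34 mm along the box's x at rest), from 72 to 106 mm above the table; turns about its own vertical middle
- out_tray: fixed blue open tray 140 x 180 mm (its x, y), 24 mm high, walls and floor 5 mm, origin at the centre of its underside
- done_block: the finished block, which lies in the press at the start: bevelled beech block, 42 x 105 x 28 mm (its own x, y, z), about 0.11 kg; origin at the centre of its 42 x 105 underside, long axis = its y. 
- glue_bottle: glue bottle nearest the press, cream with red tip, 55 mm across, 164 mm tall, standing; bystander, origin under its centre
- steel_weight: ground steel weight 40 x 62 x 51 mm with a black knob; bystander, origin under its centre
- block_1: a freshly glued block waiting on the table at the start (two or three are present): bevelled beech block, 42 x 105 x 28 mm (its own x, y, z), about 0.11 kg; origin at the centre of its 42 x 105 underside, long axis = its y. 
- block_2: a freshly glued block waiting on the table at the start (two or three are present): bevelled beech block, 42 x 105 x 28 mm (its own x, y, z), about 0.11 kg; origin at the centre of its 42 x 105 underside, long axis = its y. 
- block_3: a freshly glued block waiting on the table at the start (two or three are present): bevelled beech block, 42 x 105 x 28 mm (its own x, y, z), about 0.11 kg; origin at the centre of its 42 x 105 underside, long axis = its y. 

How it is judged (in metres and radians):
On the way, in this order (a step that is already met when the one before it is completed fails the run):
1. every fresh block lies in the press and the row is squeezed against the stop with the pad in the green (x of block_1 in the frame of press between -0.025 and 0.025 m and y of block_1 in the frame of press between -0.04 and 0.185 m and z of each of block_1, block_2, block_3 in the frame of press below 0.043 m and angle between the y axis of each of block_1, block_2, block_3 and the x axis of press, either way round below 0.2 rad and x of block_2 in the frame of press between -0.025 and 0.025 m and y of block_2 in the frame of press between -0.04 and 0.185 m and x of block_3 in the frame of press between -0.025 and 0.025 m and y of block_3 in the frame of press between -0.04 and 0.185 m and value of joint pad between 0.005 and 0.013 m and contact force between press_stop and anything else above 3 N), for 0.3 s.
2. the start key is turned clockwise to its end while the row is clamped (value of joint pad between 0.005 and 0.013 m and contact force between press_stop and anything else above 3 N and value of joint start_key above 0.95 rad), for 0.1 s.
3. the key has sprung back to rest (value of joint start_key below 0.12 rad), for 0.2 s.
At the end, for the whole second after the job is handed in: fresh blocks on the bed itself (none on another), crosswise within 0.2 rad, within 25 mm of its middle line, between pad and stop; pad pushed in 5 to 13 mm (green), over 3 N on the stop; finished block at rest in the blue tray; key back within 0.12 rad of rest (all of step 1 and x of done_block in the frame of out_tray between -0.065 and 0.065 m and y of done_block in the frame of out_tray between -0.085 and 0.085 m and height (world z) of done_block below 0.03 m and value of joint start_key below 0.12 rad and linear speed of done_block below 0.02 m/s); the robot touches nothing.
It fails at once if the pad is driven almost fully in (over 15 mm, deep in the red) (value of joint pad above 0.015 m).
It fails at once if the key is turned while the row is not clamped (value of joint start_key above 0.6 rad and value of joint pad below 0.003 m).
It fails at once if the glue bottle or the steel weight is shifted by more than 4 cm (distance of any of glue_bottle, steel_weight from where it was at the start of the episode above 0.04 m).
Of block_1, block_2, block_3 only 2 to 3 are there at a start; the rules pass over those that are not, and their reading is None.
At some moment in a run one of block_1, block_2, block_3 may be knocked a few centimetres aside while the robot is not near it.
Once in a run the grip may slacken for a moment while it holds something.
It also fails if it takes over 208 s, if anything falls off the work surface, if the arm or the gripper's body presses on something with over 40 N, if the wrist force passes 120 N, or if a joint passes its speed limit or range.

## Working session

There is one attempt and no reset: what is moved stays moved. The work goes in short steps, Python scripts to look and compute and a tool call to move; the robot and the scene stay as the last step left them, time stands still between calls to the robot, and variables do not carry over. Pictures are saved under pics/ and viewed, at most 14 in all, crops included, and the job is handed in when it is done.

Besides the shell and the picture viewer there is one more tool, called after "Request:" by a JSON object that holds its "fn" and its "kwargs", one argument or row to a line. drive_tool: Moves the arm, as the interface text tells. Its arguments: {"type":"object","properties":{"moves":{"type":"array","items":{"type":"object","properties":{"delta_pos":{"type":"array","items":{"type":"number"}},"turn":{"type":"number"},"claw":{"type":"number"}}}}},"required":["moves"]}

```bash
mkdir -p pics; ls; cat > h.py <<'E'
import numpy as np,cv2
from station import monitor,cams,ticket
def cap(n,save=None):
    c=cams.capture(n)
    if save: cv2.imwrite('pics/'+save,c['color'][:,:,::-1])
    return c
def pts(c):
    d=c['range_z'];h,w=d.shape;f=h/2/np.tan(np.radians(c['vertical_fov'])/2)
    u,v=np.meshgrid(np.arange(w),np.arange(h))
    P=np.stack([(u-c['cx'])/f*d,(v-c['cy'])/f*d,d],-1)
    E=np.array(c['extrinsics']);W=P@E[:3,:3].T+E[:3,3];W[d==0]=np.nan
    return W
E
python3 - <<'E'
from h import *
s=monitor.sense();print({k:np.round(v,3).tolist() for k,v in s.items()})
for n in('top','scene'):
    c=cap(n,n+'0.png');np.savez(''+n+'0.npz',W=pts(c),c=c['color']);print(n,c['vertical_fov'],c['cx'],c['cy'],np.round(c['extrinsics'],3).tolist())
E
```

```text
pics
{'time_s': 0.0, 'joints': [90.791, 22.092, 0.38, -0.027, -68.411, -14.818], 'joint_velocities': [-0.073, -0.101, -0.007, -0.051, 0.022, -0.081], 'effort': [-0.001, -39.066, 18.74, 4.22, 0.011, -0.0], 'tcp_pos': [0.151, 0.606, 0.221], 'ee_rot': [[0.97, -0.243, -0.0], [-0.243, -0.97, -0.002], [0.0, 0.002, -1.0]], 'wrist_force': [0.377, -0.091, -0.529], 'moment': [0.004, -0.037, -0.007], 'gripper_force': 0.0, 'gripper_width': 1.0}
top 51.496274448366684 271.2110690198129 212.85992239498842 [[0.007, -0.986, 0.164, 0.374], [-1.0, -0.007, -0.002, 0.016], [0.003, -0.164, -0.986, 1.21], [0.0, 0.0, 0.0, 1.0]]
scene 54.997743608868 277.9941658866281 205.73920262178413 [[0.896, -0.217, 0.387, 0.056], [-0.444, -0.474, 0.761, -0.952], [0.018, -0.853, -0.521, 0.794], [0.0, 0.0, 0.0, 1.0]]
```

View pics/top0.png

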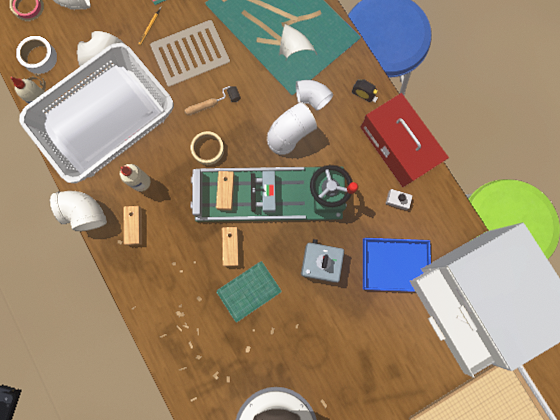

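View pics/scene0.png

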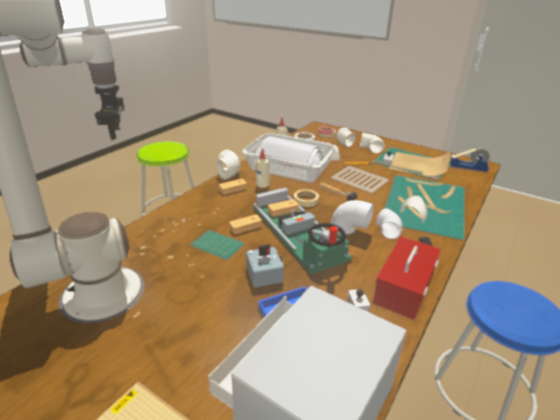

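The top view shows the press at (195–355, 170–220), with the stop at the left and the wheel at (332,185). The red crank is at (353,186). The finished block is in the press at (227,190), the fresh blocks are at (132,225) and (231,246), the key box is at (324,262), the tray at (397,265) and the bottle at (133,177). Only two fresh blocks are present.

```bash
cat >> h.py <<'E'
def blob(W,C,box,hsvlo,hsvhi,zlo,zhi):
    H=cv2.cvtColor(C,cv2.COLOR_RGB2HSV);m=cv2.inRange(H,hsvlo,hsvhi)>0
    z=W[...,2];m&=(z>zlo)&(z<zhi);k=np.zeros_like(m);x0,x1,y0,y1=box;k[y0:y1,x0:x1]=1
    return W[m&k]
def rect(P):
    (c,s,a)=cv2.minAreaRect((P[:,:2]*1000).astype(np.float32))
    b=cv2.boxPoints((c,s,a));e1,e2=b[1]-b[0],b[2]-b[1];e=e1 if np.hypot(*e1)>np.hypot(*e2) else e2
    return 'n%d c %s size %s long-axis %.1f z %.1f'%(len(P),np.round(c,1),np.round(s,1),np.degrees(np.arctan2(e[1],e[0]))%180,np.median(P[:,2])*1000)
E
python3 - <<'E'
from h import *
d=np.load('top0.npz');W,C=d['W'],d['c']
a=(8,60,90),(25,255,255)
print('tbl z',np.nanmedian(W[330:350,150:200,2]))
print('done',rect(blob(W,C,(208,246,160,222),*a,.035,.06)))
print('b1',rect(blob(W,C,(115,150,195,255),*a,.018,.04)))
print('b2',rect(blob(W,C,(212,250,220,275),*a,.018,.04)))
print('tray',rect(blob(W,C,(355,440,230,300),(105,100,60),(130,255,255),.015,.035)))
print('crank',rect(blob(W,C,(335,375,170,205),(0,120,80),(8,255,255),.145,.17)))
z=W[...,2]
def zr(n,b,lo,hi):
    k=np.zeros(z.shape,bool);k[b[2]:b[3],b[0]:b[1]]=1;print(n,rect(W[k&(z>lo)&(z<hi)]))
zr('keybox',(295,355,235,295),.05,.068)
zr('key',(295,355,235,295),.095,.12)
zr('wheel',(300,370,160,220),.092,.112)
zr('stop',(185,212,160,230),.052,.068)
zr('carr',(255,285,160,222),.05,.066)
zr('weight',(380,420,180,220),.04,.06)
zr('bottle',(110,160,160,200),.05,.18)
for b in [(195,300,165,225)]:
    k=np.zeros(z.shape,bool);k[b[2]:b[3],b[0]:b[1]]=1;print('press',rect(W[k&(z>.012)&(z<.07)]))
print('press all',end='');k=np.zeros(z.shape,bool);k[160:228,185:350]=1;print(rect(W[k&(z>.012)&(z<.09)]))
E
```

```text
tbl z 0.0002921880587245518
done n575 c [632.6 141.9] size [ 42.1 105.5] long-axis 177.8 z 46.6
b1 n609 c [536.5 396.6] size [105.4  43.5] long-axis 3.6 z 28.5
b2 n579 c [479.6 125.6] size [104.7  41.8] long-axis 3.1 z 28.5
tray n419 c [ 433.2 -328.8] size [181.1 138.9] long-axis 88.4 z 24.1
crank n66 c [ 618.6 -189.8] size [21.  20.6] long-axis 79.0 z 154.6
keybox n1214 c [ 437.1 -123.9] size [99.8 90.1] long-axis 79.8 z 60.8
key n59 c [ 436.9 -123.5] size [ 9.9 34. ] long-axis 169.1 z 105.4
wheel n790 c [ 632.6 -141. ] size [109.2 111.6] long-axis 176.5 z 104.2
stop n371 c [624.9 219.5] size [123.6  25.7] long-axis 1.9 z 60.3
carr n515 c [629.4  31.2] size [110.7  54.3] long-axis 0.3 z 59.7
weight n67 c [ 631.9 -349.9] size [21.3 57.8] long-axis 157.7 z 49.0
bottle n469 c [660.1 382.9] size [52.2 51.7] long-axis 3.6 z 108.9
press n5522 c [627.3  81. ] size [150.1 292.6] long-axis 91.4 z 21.6
press alln7385 c [618.   24.8] size [423.8 191.6] long-axis 85.9 z 22.2
```

```bash
cat >> h.py <<'E'
def go(x,y,phi,z=None,s=None):
    "deltas (mm, rad) from the present pose, to be done after turning"
    s=s or monitor.sense();p=np.array(s['tcp_pos'])*1000;R=np.array(s['ee_rot'])
    f0=np.degrees(np.arctan2(R[1,0],R[0,0]));t=-np.radians((phi-f0+180)%360-180)
    D=np.array([x,y])-p[:2];f=np.radians(phi);g=np.radians(f0)
    a=lambda f:np.round([D@[np.cos(f),np.sin(f)],D@[np.sin(f),-np.cos(f)]],1)
    print('at',np.round(p,1),'phi %.1f'%f0,'turn %.3f'%t,'dxy after turn',a(f),'before turn',a(g),'dz',None if z is None else round(p[2]-z,1))
E
python3 - <<'E'
from h import *
d=np.load('top0.npz');W,C=d['W'],d['c'];P=W.reshape(-1,3)*1000;P=P[~np.isnan(P[:,0])]
for nm,m in [('nearTray',(P[:,2]>60)&(P[:,0]>300)&(P[:,0]<560)&(P[:,1]<-350)&(P[:,1]>-520))]:
    Q=P[m];print(nm,len(Q))
    for x in range(300,560,20):
        q=Q[(Q[:,0]>=x)&(Q[:,0]<x+20)]
        if len(q):print(x,'max y %.0f at z %.0f, maxz %.0f'%(q[q[:,1].argmax(),1],q[q[:,1].argmax(),2],q[:,2].max()))
m=(abs(P[:,0]-627)<40)&(P[:,1]>-40)&(P[:,1]<125)
for y in range(-40,125,6):
    q=P[m&(P[:,1]>=y)&(P[:,1]<y+6)];print(y,len(q),np.round(np.percentile(q[:,2],[5,50,95]),0),end=' | ')
print()
m=(P[:,0]>640)&(P[:,0]<800)&(P[:,1]>-260)&(P[:,1]<0)&(P[:,2]>60);q=P[m&(P[:,0]>700)];print('pipe',q.min(0),q.max(0))
go(618.6,-189.8,0,115)
E
```

```text
nearTray 5413
300 max y -382 at z 106, maxz 195
320 max y -371 at z 119, maxz 196
340 max y -360 at z 96, maxz 195
360 max y -351 at z 88, maxz 195
380 max y -350 at z 128, maxz 195
400 max y -366 at z 83, maxz 195
420 max y -396 at z 67, maxz 196
440 max y -426 at z 143, maxz 195
460 max y -462 at z 175, maxz 195
480 max y -499 at z 166, maxz 194
-40 56 [15. 19. 23.] | -34 56 [15. 19. 23.] | -28 56 [16. 19. 22.] | -22 61 [15. 19. 23.] | -16 79 [15. 19. 23.] | -10 56 [16. 19. 22.] | -4 56 [15. 19. 23.] | 2 54 [21. 59. 62.] | 8 58 [56. 60. 64.] | 14 57 [57. 60. 64.] | 20 82 [56. 60. 64.] | 26 62 [57. 60. 64.] | 32 58 [55. 60. 66.] | 38 60 [15. 21. 43.] | 44 60 [17. 22. 68.] | 50 63 [15. 21. 62.] | 56 80 [19. 46. 65.] | 62 57 [46. 49. 64.] | 68 55 [17. 45. 52.] | 74 58 [16. 19. 23.] | 80 54 [15. 19. 23.] | 86 56 [15. 19. 23.] | 92 56 [15. 19. 23.] | 98 64 [16. 19. 22.] | 104 63 [16. 19. 22.] | 110 61 [15. 19. 22.] | 116 84 [16. 21. 47.] | 122 40 [24. 46. 51.] | 
pipe [ 751.40051255 -259.59211988   60.14414408] [ 7.99955553e+02 -3.07859451e-02  1.15956884e+02]
at [151.3 605.9 221.5] phi -14.0 turn -0.245 dxy after turn [467.3 795.7] before turn [646.3 658.6] dz 106.5
```

Request:
{"fn": "drive_tool", "kwargs": {
  "moves": [
    {"turn": -0.1225},
    {"turn": -0.1225},
    {"delta_pos": [30, 50, 0]},
    {"delta_pos": [30, 50, 0]},
    {"delta_pos": [30, 50, 0]},
    {"delta_pos": [30, 50, 0]},
    {"delta_pos": [30, 50, 0]},
    {"delta_pos": [30, 50, 0]},
    {"delta_pos": [30, 50, 0]},
    {"delta_pos": [30, 50, 0]},
    {"delta_pos": [30, 50, 0]},
    {"delta_pos": [30, 50, 0]}
  ]
}}

```text
invalid input
```

Request:
{"fn": "drive_tool", "kwargs": {
  "moves": [
    {"delta_pos": [30, 50, 0]},
    {"delta_pos": [30, 50, 0]},
    {"delta_pos": [30, 50, 0]},
    {"delta_pos": [30, 50, 0]},
    {"delta_pos": [30, 50, 0]},
    {"delta_pos": [17, 46, 0]},
    {},
    {}
  ]
}}

```text
invalid input
```

```bash
python3 - <<'E'
from h import *
go(618.6,-189.8,0,115);c=cap('wrist','w1.png')
W=pts(c);C=c['color'];P=blob(W,C,(0,560,0,420),(0,120,80),(8,255,255),.145,.17);print(rect(P))
E
```

```text
at [151.3 605.9 221.5] phi -14.0 turn -0.245 dxy after turn [467.3 795.7] before turn [646.3 658.6] dz 106.5
n0 c [0. 0.] size [0. 0.] long-axis 0.0 z nan
  return _methods._mean(a, axis=axis, dtype=dtype,
  ret = ret.dtype.type(ret / rcount)
```

Request:
{"fn": "drive_tool", "kwargs": {
  "moves": [
    {"delta_pos": [0, 0, 0], "turn": -0.1225, "claw": 1},
    {"delta_pos": [0, 0, 0], "turn": -0.1225, "claw": 1},
    {"delta_pos": [30, 50, 0], "turn": 0, "claw": 1},
    {"delta_pos": [30, 50, 0], "turn": 0, "claw": 1},
    {"delta_pos": [30, 50, 0], "turn": 0, "claw": 1},
    {"delta_pos": [30, 50, 0], "turn": 0, "claw": 1},
    {"delta_pos": [30, 50, 0], "turn": 0, "claw": 1},
    {"delta_pos": [30, 50, 0], "turn": 0, "claw": 1},
    {"delta_pos": [30, 50, 0], "turn": 0, "claw": 1},
    {"delta_pos": [30, 50, 0], "turn": 0, "claw": 1},
    {"delta_pos": [30, 50, 0], "turn": 0, "claw": 1},
    {"delta_pos": [30, 50, 0], "turn": 0, "claw": 1}
  ]
}}

```text
time_s: 1.65
tcp_pos: [0.4521, 0.1046, 0.2227]
ee_rot: [[1.0, 0.0, 0.0], [0.0, -1.0, 0.0], [0.0, -0.0, -1.0]]
wrist_force: [0.7, 0.8, -0.3]
gripper_width: 1.002
gripper_force: 0.0
```

Request:
{"fn": "drive_tool", "kwargs": {
  "moves": [
    {"delta_pos": [30, 50, 0], "turn": 0, "claw": 1},
    {"delta_pos": [30, 50, 0], "turn": 0, "claw": 1},
    {"delta_pos": [30, 50, 0], "turn": 0, "claw": 1},
    {"delta_pos": [30, 50, 0], "turn": 0, "claw": 1},
    {"delta_pos": [30, 50, 0], "turn": 0, "claw": 1},
    {"delta_pos": [17, 46, 0], "turn": 0, "claw": 1},
    {"delta_pos": [0, 0, 0], "turn": 0, "claw": 1},
    {"delta_pos": [0, 0, 0], "turn": 0, "claw": 1}
  ]
}}

```text
time_s: 2.65
tcp_pos: [0.6182, -0.1894, 0.2219]
ee_rot: [[1.0, -0.0, -0.001], [-0.0, -1.0, 0.0], [-0.001, -0.0, -1.0]]
wrist_force: [-0.9, 0.6, 1.2]
gripper_width: 0.999
gripper_force: 0.0
```

```bash
python3 - <<'E'
from h import *
go(618.6,-189.8,0,115);c=cap('wrist','w1.png')
W=pts(c);C=c['color'];P=blob(W,C,(0,560,0,420),(0,120,80),(8,255,255),.145,.17);print(rect(P))
E
```

```text
at [ 618.2 -189.4  221.9] phi -0.0 turn -0.000 dxy after turn [0.4 0.4] before turn [0.4 0.4] dz 106.9
n836 c [ 619.7 -188.6] size [21.9 23. ] long-axis 179.9 z 152.7
```

Request:
{"fn": "drive_tool", "kwargs": {
  "moves": [
    {"delta_pos": [1, 0, 40], "turn": 0, "claw": 1},
    {"delta_pos": [0, 0, 40], "turn": 0, "claw": 1},
    {"delta_pos": [0, 0, 26], "turn": 0, "claw": 1},
    {"delta_pos": [0, 0, 0], "turn": 0, "claw": 0.2},
    {"delta_pos": [0, 0, 0], "turn": 0, "claw": 0.2},
    {"delta_pos": [0, 0, 0], "turn": 0, "claw": 0.2},
    {"delta_pos": [0, 0, 0], "turn": 0, "claw": 0.2}
  ]
}}

```text
time_s: 3.58
tcp_pos: [0.6201, -0.1895, 0.1178]
ee_rot: [[1.0, 0.0, 0.002], [0.0, -1.0, -0.0], [0.002, 0.0, -1.0]]
wrist_force: [0.4, 0.1, -0.2]
gripper_width: 0.635
gripper_force: 0.0
```

```bash
python3 - <<'E'
import numpy as np
# opening path: crank angle grows; tool x=+X, tool y=-Y at phi 0
a=254;p=50*np.array([np.cos(np.radians(a)),np.sin(np.radians(a))])
for i in range(18):
    a+=20;q=50*np.array([np.cos(np.radians(a)),np.sin(np.radians(a))]);d=q-p;p=q;print(a%360,round(d[0],1),round(-d[1],1))
E
```

```text
274 17.3 1.8
294 16.8 -4.2
314 14.4 -9.7
334 10.2 -14.0
354 4.8 -16.7
14 -1.2 -17.3
34 -7.1 -15.9
54 -12.1 -12.5
74 -15.6 -7.6
94 -17.3 -1.8
114 -16.8 4.2
134 -14.4 9.7
154 -10.2 14.0
174 -4.8 16.7
194 1.2 17.3
214 7.1 15.9
234 12.1 12.5
254 15.6 7.6
```

Request:
{"fn": "drive_tool", "kwargs": {
  "moves": [
    {"delta_pos": [0, 0, 0], "turn": 0, "claw": 0},
    {"delta_pos": [0, 0, 0], "turn": 0, "claw": 0},
    {"delta_pos": [0, 0, 0], "turn": 0, "claw": 0},
    {"delta_pos": [0, 0, 0], "turn": 0, "claw": 0},
    {"delta_pos": [0, 0, 0], "turn": 0, "claw": 0},
    {"delta_pos": [0, 0, 0], "turn": 0, "claw": 0}
  ]
}}

```text
time_s: 4.32
tcp_pos: [0.6196, -0.1888, 0.1165]
ee_rot: [[1.0, 0.0, -0.0], [0.0, -1.0, 0.001], [-0.0, -0.001, -1.0]]
wrist_force: [-0.5, 5.4, 1.6]
gripper_width: 0.266
gripper_force: 30.0
```

Request:
{"fn": "drive_tool", "kwargs": {
  "moves": [
    {"delta_pos": [17.3, 1.8, 0], "turn": 0, "claw": 0},
    {"delta_pos": [16.8, -4.2, 0], "turn": 0, "claw": 0},
    {"delta_pos": [14.4, -9.7, 0], "turn": 0, "claw": 0},
    {"delta_pos": [0, 0, 0], "turn": 0, "claw": 0}
  ]
}}

```text
time_s: 4.82
tcp_pos: [0.6663, -0.1776, 0.1165]
ee_rot: [[1.0, 0.001, -0.006], [0.001, -1.0, -0.001], [-0.006, 0.001, -1.0]]
wrist_force: [-4.6, 2.2, 3.7]
gripper_width: 0.269
gripper_force: 30.1
```

Request:
{"fn": "drive_tool", "kwargs": {
  "moves": [
    {"delta_pos": [10.2, -14.0, 0], "turn": 0, "claw": 0},
    {"delta_pos": [4.8, -16.7, 0], "turn": 0, "claw": 0},
    {"delta_pos": [-1.2, -17.3, 0], "turn": 0, "claw": 0},
    {"delta_pos": [-7.1, -15.9, 0], "turn": 0, "claw": 0},
    {"delta_pos": [-12.1, -12.5, 0], "turn": 0, "claw": 0},
    {"delta_pos": [-15.6, -7.6, 0], "turn": 0, "claw": 0},
    {"delta_pos": [-17.3, -1.8, 0], "turn": 0, "claw": 0},
    {"delta_pos": [-16.8, 4.2, 0], "turn": 0, "claw": 0},
    {"delta_pos": [-14.4, 9.7, 0], "turn": 0, "claw": 0},
    {"delta_pos": [0, 0, 0], "turn": 0, "claw": 0}
  ]
}}

```text
time_s: 6.08
tcp_pos: [0.5981, -0.1046, 0.1165]
ee_rot: [[1.0, -0.0, 0.0], [-0.0, -1.0, 0.002], [0.0, -0.002, -1.0]]
wrist_force: [-0.5, 5.7, 1.2]
gripper_width: 0.263
gripper_force: 30.1
```

Request:
{"fn": "drive_tool", "kwargs": {
  "moves": [
    {"delta_pos": [-10.2, 14.0, 0], "turn": 0, "claw": 0},
    {"delta_pos": [-4.8, 16.7, 0], "turn": 0, "claw": 0},
    {"delta_pos": [1.2, 17.3, 0], "turn": 0, "claw": 0},
    {"delta_pos": [7.1, 15.9, 0], "turn": 0, "claw": 0},
    {"delta_pos": [12.1, 12.5, 0], "turn": 0, "claw": 0},
    {"delta_pos": [15.6, 7.6, 0], "turn": 0, "claw": 0},
    {"delta_pos": [0, 0, 0], "turn": 0, "claw": 0}
  ]
}}

```text
time_s: 6.95
tcp_pos: [0.6206, -0.1891, 0.1166]
ee_rot: [[1.0, 0.0, 0.001], [0.0, -1.0, 0.001], [0.001, -0.001, -1.0]]
wrist_force: [-0.5, 5.8, 1.1]
gripper_width: 0.268
gripper_force: 30.1
```

Request:
{"fn": "drive_tool", "kwargs": {
  "moves": [
    {"delta_pos": [0, 0, 0], "turn": 0, "claw": 0.6},
    {"delta_pos": [0, 0, 0], "turn": 0, "claw": 0.6},
    {"delta_pos": [0, 0, 0], "turn": 0, "claw": 0.6},
    {"delta_pos": [0, 0, 0], "turn": 0, "claw": 0.6},
    {"delta_pos": [0, 0, -40], "turn": 0, "claw": 0.6},
    {"delta_pos": [0, 0, -45], "turn": 0, "claw": 0.6},
    {"delta_pos": [5, -60, 0], "turn": 0, "claw": 0.6},
    {"delta_pos": [5, -60, 0], "turn": 0, "claw": 0.6},
    {"delta_pos": [5, -60, 0], "turn": 0, "claw": 0.6},
    {"delta_pos": [0, -60, 0], "turn": 0, "claw": 0.6},
    {"delta_pos": [0, -60, 0], "turn": 0, "claw": 0.6},
    {"delta_pos": [0, 0, 0], "turn": 0, "claw": 0.6}
  ]
}}

```text
time_s: 8.45
tcp_pos: [0.6344, 0.1144, 0.2014]
ee_rot: [[1.0, 0.006, 0.0], [0.006, -1.0, 0.0], [0.0, -0.0, -1.0]]
wrist_force: [0.9, -0.7, -0.3]
gripper_width: 0.602
gripper_force: 0.0
```

```bash
cat >> h.py <<'E'
AM=((8,60,90),(25,255,255))
E
python3 - <<'E'
from h import *
c=cap('wrist','w2.png');W=pts(c)
P=blob(W,c['color'],(0,560,0,420),*AM,.04,.055);P=P[(P[:,1]>.08)&(P[:,1]<.2)];print(rect(P));go(632.6,141.9,-2.2,22)
Q=W.reshape(-1,3)*1000;m=(abs(Q[:,0]-627)<35)&(Q[:,2]>40)&(Q[:,1]<110)&(Q[:,2]<50);print('pad front',np.percentile(Q[m,1],[50,98]) if m.any() else 'unseen')
E
```

```text
n4715 c [632.6 144.1] size [ 42.1 104.7] long-axis 177.8 z 44.6
at [634.3 112.3 201.4] phi 0.2 turn 0.042 dxy after turn [ -2.8 -29.5] before turn [ -1.6 -29.6] dz 179.4
pad front [-17.03545257  -6.42626596]
```

Request:
{"fn": "drive_tool", "kwargs": {
  "moves": [
    {"delta_pos": [0, 0, 0], "turn": 0.042, "claw": 0.65},
    {"delta_pos": [-2.8, -31, 0], "turn": 0, "claw": 0.65},
    {"delta_pos": [0, 0, 60], "turn": 0, "claw": 0.65},
    {"delta_pos": [0, 0, 60], "turn": 0, "claw": 0.65},
    {"delta_pos": [0, 0, 40], "turn": 0, "claw": 0.65},
    {"delta_pos": [0, 0, 17], "turn": 0, "claw": 0.65},
    {"delta_pos": [0, 0, 0], "turn": 0, "claw": 0.3},
    {"delta_pos": [0, 0, 0], "turn": 0, "claw": 0.3},
    {"delta_pos": [0, 0, 0], "turn": 0, "claw": 0.3},
    {"delta_pos": [0, 0, 0], "turn": 0, "claw": 0.3}
  ]
}}

```text
time_s: 9.75
tcp_pos: [0.6346, 0.142, 0.0268]
ee_rot: [[0.999, -0.041, 0.004], [-0.041, -0.999, 0.001], [0.004, -0.001, -1.0]]
wrist_force: [-0.3, -1.0, 4.3]
gripper_width: 0.478
gripper_force: 30.0
```

Request:
{"fn": "drive_tool", "kwargs": {
  "moves": [
    {"delta_pos": [0, 0, -50], "turn": 0, "claw": 0.3},
    {"delta_pos": [0, 0, -60], "turn": 0, "claw": 0.3},
    {"delta_pos": [0, 0, -60], "turn": 0, "claw": 0.3},
    {"delta_pos": [0, 0, 0], "turn": 0.173, "claw": 0.3},
    {"delta_pos": [0, 0, 0], "turn": 0.173, "claw": 0.3},
    {"delta_pos": [0, 0, 0], "turn": 0.173, "claw": 0.3},
    {"delta_pos": [0, 0, 0], "turn": 0.173, "claw": 0.3},
    {"delta_pos": [0, 0, 0], "turn": 0.173, "claw": 0.3},
    {"delta_pos": [0, 0, 0], "turn": 0.173, "claw": 0.3},
    {"delta_pos": [0, 0, 0], "turn": 0.173, "claw": 0.3},
    {"delta_pos": [0, 0, 0], "turn": 0.173, "claw": 0.3},
    {"delta_pos": [0, 0, 0], "turn": 0.173, "claw": 0.3}
  ]
}}

```text
time_s: 11.25
tcp_pos: [0.6324, 0.1416, 0.1943]
ee_rot: [[-0.034, -0.999, -0.001], [-0.999, 0.034, 0.0], [-0.0, 0.001, -1.0]]
wrist_force: [-0.8, -0.8, -0.5]
gripper_width: 0.477
gripper_force: 30.0
```

```bash
python3 -c "
from h import *
go(448,-306,-91.6,17)"
```

```text
at [632.4 141.6 194.3] phi -91.9 turn -0.006 dxy after turn [452.6 171.8] before turn [453.6 169.2] dz 177.3
```

Request:
{"fn": "drive_tool", "kwargs": {
  "moves": [
    {"delta_pos": [56.7, 21.1, 0], "turn": 0, "claw": 0.3},
    {"delta_pos": [56.7, 21.1, 0], "turn": 0, "claw": 0.3},
    {"delta_pos": [56.7, 21.1, 0], "turn": 0, "claw": 0.3},
    {"delta_pos": [56.7, 21.1, 0], "turn": 0, "claw": 0.3},
    {"delta_pos": [56.7, 21.1, 0], "turn": 0, "claw": 0.3},
    {"delta_pos": [56.7, 21.1, 0], "turn": 0, "claw": 0.3},
    {"delta_pos": [56.7, 21.1, 0], "turn": 0, "claw": 0.3},
    {"delta_pos": [56.7, 21.1, 0], "turn": 0, "claw": 0.3},
    {"delta_pos": [0, 0, 0], "turn": 0, "claw": 0.3},
    {"delta_pos": [0, 0, 0], "turn": 0, "claw": 0.3}
  ]
}}

```text
time_s: 12.5
tcp_pos: [0.4512, -0.3071, 0.1944]
ee_rot: [[-0.029, -1.0, -0.0], [-1.0, 0.029, 0.001], [-0.001, 0.0, -1.0]]
wrist_force: [0.5, -0.8, -0.8]
gripper_width: 0.481
gripper_force: 30.0
```

```bash
python3 - <<'E'
from h import *
go(448,-306,-91.6,17)
cw=cap('wrist','w3.png');c=cap('top');W=pts(c);P=W.reshape(-1,3)*1000;print(monitor.sense()['gripper_width'])
W=pts(cw)
print(rect(blob(W,cw['color'],(0,560,0,420),(105,100,60),(130,255,255),.015,.035)))
E
```

```text
at [ 451.2 -307.1  194.4] phi -91.7 turn -0.001 dxy after turn [-1.   3.2] before turn [-1.   3.2] dz 177.4
0.479496913849549
n1936 c [ 432.9 -327.3] size [179.3 139.8] long-axis 88.3 z 22.3
```

View pics/w3.png

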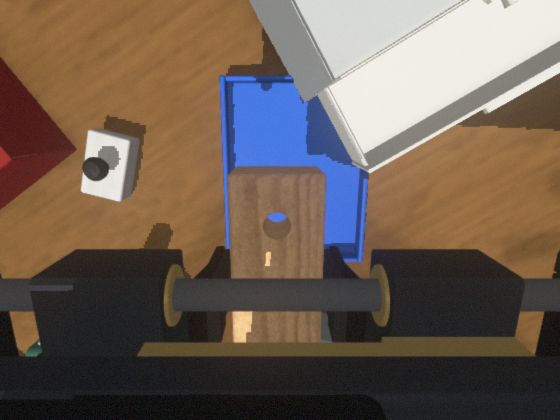

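The wrist view shows the block at (277,250) over the tray, with the drawer corner at (365,165) just ahead of the gripper. I'll shift slightly towards +y and descend.

Request:
{"fn": "drive_tool", "kwargs": {
  "moves": [
    {"delta_pos": [-4, 0, 0], "turn": 0, "claw": 0.3},
    {"delta_pos": [0, 0, 50], "turn": 0, "claw": 0.3},
    {"delta_pos": [0, 0, 40], "turn": 0, "claw": 0.3},
    {"delta_pos": [0, 0, 30], "turn": 0, "claw": 0.3},
    {"delta_pos": [0, 0, 30], "turn": 0, "claw": 0.3}
  ]
}}

```text
time_s: 13.22
tcp_pos: [0.4524, -0.3021, 0.0437]
ee_rot: [[-0.026, -1.0, 0.0], [-1.0, 0.026, -0.0], [0.0, -0.0, -1.0]]
wrist_force: [-0.9, -0.7, -1.9]
gripper_width: 0.478
gripper_force: 30.0
```

Request:
{"fn": "drive_tool", "kwargs": {
  "moves": [
    {"delta_pos": [0, 0, 20], "turn": 0, "claw": 0.3},
    {"delta_pos": [0, 0, 5], "turn": 0, "claw": 0.3},
    {"delta_pos": [0, 0, 0], "turn": 0, "claw": 0.6},
    {"delta_pos": [0, 0, 0], "turn": 0, "claw": 0.6},
    {"delta_pos": [0, 0, 0], "turn": 0, "claw": 0.6},
    {"delta_pos": [0, 0, -50], "turn": 0, "claw": 0.6},
    {"delta_pos": [0, 0, -60], "turn": 0, "claw": 0.6},
    {"delta_pos": [0, 0, -60], "turn": 0, "claw": 0.6}
  ]
}}

```text
time_s: 14.22
tcp_pos: [0.4515, -0.3032, 0.192]
ee_rot: [[-0.028, -1.0, 0.001], [-1.0, 0.028, -0.0], [0.0, -0.001, -1.0]]
wrist_force: [1.1, -0.5, -0.8]
gripper_width: 0.6
gripper_force: 0.0
```

```bash
python3 - <<'E'
from h import *
c=cap('wrist');W=pts(c)
P=blob(W,c['color'],(0,560,0,420),*AM,.024,.05);print('done',rect(P))
c=cap('top');W=pts(c);C=c['color']
Q=blob(W,C,(100,300,150,300),*AM,.018,.04)
for b in [(105,165,190,265),(205,260,215,290)]: print(rect(blob(W,C,b,*AM,.018,.04)))
go(479.6,125.6,3.1,12)
E
```

```text
done n4530 c [ 534.4 -301.5] size [104.  205.3] long-axis 178.7 z 31.7
n586 c [535.  418.2] size [105.3  86.8] long-axis 4.3 z 28.4
n577 c [479.5 125.5] size [104.8  41.9] long-axis 2.9 z 28.6
at [ 455.8 -305.3  198.2] phi -91.5 turn -1.652 dxy after turn [  47.1 -429. ] before turn [-431.4  -12.3] dz 186.2
```

Request:
{"fn": "drive_tool", "kwargs": {
  "moves": [
    {"delta_pos": [0, 0, 0], "turn": -0.165, "claw": 0.65},
    {"delta_pos": [0, 0, 0], "turn": -0.165, "claw": 0.65},
    {"delta_pos": [0, 0, 0], "turn": -0.165, "claw": 0.65},
    {"delta_pos": [0, 0, 0], "turn": -0.165, "claw": 0.65},
    {"delta_pos": [0, 0, 0], "turn": -0.165, "claw": 0.65},
    {"delta_pos": [0, 0, 0], "turn": -0.165, "claw": 0.65},
    {"delta_pos": [0, 0, 0], "turn": -0.165, "claw": 0.65},
    {"delta_pos": [0, 0, 0], "turn": -0.165, "claw": 0.65},
    {"delta_pos": [0, 0, 0], "turn": -0.165, "claw": 0.65},
    {"delta_pos": [0, 0, 0], "turn": -0.165, "claw": 0.65}
  ]
}}

```text
time_s: 15.58
tcp_pos: [0.4515, -0.3031, 0.1896]
ee_rot: [[0.998, 0.056, 0.0], [0.056, -0.998, 0.0], [0.0, 0.0, -1.0]]
wrist_force: [0.1, -0.2, 0.3]
gripper_width: 0.651
gripper_force: 0.0
```

Request:
{"fn": "drive_tool", "kwargs": {
  "moves": [
    {"delta_pos": [6.7, -61, 0], "turn": 0, "claw": 0.65},
    {"delta_pos": [6.7, -61, 0], "turn": 0, "claw": 0.65},
    {"delta_pos": [6.7, -61, 0], "turn": 0, "claw": 0.65},
    {"delta_pos": [6.7, -61, 0], "turn": 0, "claw": 0.65},
    {"delta_pos": [6.7, -61, 0], "turn": 0, "claw": 0.65},
    {"delta_pos": [6.7, -61, 0], "turn": 0, "claw": 0.65},
    {"delta_pos": [6.7, -61, 0], "turn": 0, "claw": 0.65},
    {"delta_pos": [0, 0, 0], "turn": 0, "claw": 0.65}
  ]
}}

```text
time_s: 16.58
tcp_pos: [0.4769, 0.1292, 0.1896]
ee_rot: [[0.998, 0.057, 0.001], [0.057, -0.998, 0.001], [0.001, -0.001, -1.0]]
wrist_force: [-0.4, -0.3, -0.3]
gripper_width: 0.651
gripper_force: 0.0
```

```bash
python3 - <<'E'
from h import *
c=cap('wrist');W=pts(c)
P=blob(W,c['color'],(0,560,0,420),*AM,.022,.04);P=P[(abs(P[:,0]-.48)<.08)&(abs(P[:,1]-.125)<.06)];print('b2',rect(P));go(479.6,126,3,8)
c=cap('top','top2.png');W=pts(c);C=c['color']
P=blob(W,C,(100,170,190,290),*AM,.02,.04);P=P[P[:,1]<.47];print(np.sort(P[:,1])[::60]);print(rect(P))
print('tray',rect(blob(W,C,(355,440,230,300),*AM,.028,.05)))
E
```

```text
b2 n3598 c [479.8 127.9] size [104.  42.] long-axis 3.0 z 26.6
at [476.4 127.3 189.4] phi 3.1 turn 0.002 dxy after turn [3.1 1.5] before turn [3.1 1.5] dz 181.4
[0.373351   0.38028171 0.38612321 0.39163661 0.39740668 0.40353801
 0.40794738 0.41280943 0.41772235]
n493 c [544.4 402.5] size [87.3 90.9] long-axis 130.3 z 28.5
tray n554 c [ 452.1 -300. ] size [102.5  40.3] long-axis 88.3 z 33.9
```

View pics/top2.png

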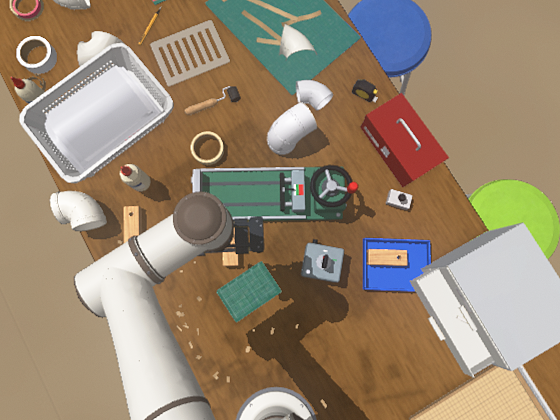

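The top view shows the finished block in the tray at (387,257) and the pad open. The next fresh block is under the gripper at (231,250), and the other is still at (131,225).

Request:
{"fn": "drive_tool", "kwargs": {
  "moves": [
    {"delta_pos": [3, 1, 60], "turn": 0, "claw": 0.65},
    {"delta_pos": [0, 0, 60], "turn": 0, "claw": 0.65},
    {"delta_pos": [0, 0, 40], "turn": 0, "claw": 0.65},
    {"delta_pos": [0, 0, 20], "turn": 0, "claw": 0.65},
    {"delta_pos": [0, 0, 0], "turn": 0, "claw": 0.3},
    {"delta_pos": [0, 0, 0], "turn": 0, "claw": 0.3},
    {"delta_pos": [0, 0, 0], "turn": 0, "claw": 0.3},
    {"delta_pos": [0, 0, 0], "turn": 0, "claw": 0.3},
    {"delta_pos": [0, 0, -40], "turn": 0, "claw": 0.3},
    {"delta_pos": [0, 0, -60], "turn": 0, "claw": 0.3}
  ]
}}

```text
time_s: 17.92
tcp_pos: [0.4784, 0.1242, 0.1094]
ee_rot: [[0.999, 0.051, -0.004], [0.051, -0.999, -0.002], [-0.004, 0.002, -1.0]]
wrist_force: [1.3, -0.4, -1.2]
gripper_width: 0.479
gripper_force: 30.0
```

```bash
python3 -c "
from h import *
u=np.array([-.0214,.99977]);o=np.array([629.1,24.5]);print(o+135*u,o+70*u)
go(*(o+135*u),1.2,30)"
```

```text
[626.211   159.46895] [627.602   94.4839]
at [478.4 124.2 109.4] phi 2.9 turn 0.030 dxy after turn [148.6 -32.2] before turn [149.5 -27.7] dz 79.4
```

Request:
{"fn": "drive_tool", "kwargs": {
  "moves": [
    {"delta_pos": [0, 0, 0], "turn": 0.03, "claw": 0.3},
    {"delta_pos": [50, -11, 0], "turn": 0, "claw": 0.3},
    {"delta_pos": [50, -11, 0], "turn": 0, "claw": 0.3},
    {"delta_pos": [48.6, -10.2, 0], "turn": 0, "claw": 0.3},
    {"delta_pos": [0, 0, 0], "turn": 0, "claw": 0.3},
    {"delta_pos": [0, 0, 40], "turn": 0, "claw": 0.3},
    {"delta_pos": [0, 0, 25], "turn": 0, "claw": 0.3},
    {"delta_pos": [0, 0, 0], "turn": 0, "claw": 0.3}
  ]
}}

```text
time_s: 18.92
tcp_pos: [0.6246, 0.159, 0.0415]
ee_rot: [[1.0, 0.021, -0.007], [0.021, -1.0, -0.003], [-0.007, 0.003, -1.0]]
wrist_force: [0.3, 0.1, -0.3]
gripper_width: 0.477
gripper_force: 30.0
```

```bash
python3 -c "
from h import *
go(626.2,159.5,1.2,28)"
```

```text
at [624.6 159.   41.5] phi 1.2 turn -0.000 dxy after turn [ 1.6 -0.5] before turn [ 1.6 -0.5] dz 13.5
```

Request:
{"fn": "drive_tool", "kwargs": {
  "moves": [
    {"delta_pos": [1.5, 0, 12.5], "turn": 0, "claw": 0.3},
    {"delta_pos": [0, 0, 0], "turn": 0, "claw": 0.3},
    {"delta_pos": [0, 0, 0], "turn": 0, "claw": 0.62},
    {"delta_pos": [0, 0, 0], "turn": 0, "claw": 0.62},
    {"delta_pos": [0, 0, 0], "turn": 0, "claw": 0.62},
    {"delta_pos": [0, 0, -50], "turn": 0, "claw": 0.62},
    {"delta_pos": [0, 0, -60], "turn": 0, "claw": 0.62},
    {"delta_pos": [0, 0, -55], "turn": 0, "claw": 0.62},
    {"delta_pos": [0, 0, 0], "turn": 0, "claw": 0.65}
  ]
}}

```text
time_s: 20.05
tcp_pos: [0.6321, 0.1612, 0.204]
ee_rot: [[1.0, 0.022, 0.012], [0.022, -1.0, 0.005], [0.012, -0.005, -1.0]]
wrist_force: [0.2, -0.8, -0.8]
gripper_width: 0.64
gripper_force: 0.0
```

```bash
python3 -c "
from h import *
c=cap('wrist');W=pts(c)
P=blob(W,c['color'],(0,560,0,420),*AM,.038,.055);P=P[(abs(P[:,0]-.626)<.09)&(abs(P[:,1]-.16)<.05)];print('b2',rect(P))
c=cap('top');W=pts(c);print('b1',rect(blob(W,c['color'],(110,165,195,260),*AM,.02,.04)))
go(536.5,396.6,3.6,9)"
```

```text
b2 n4619 c [628.9 160.4] size [105.1  42.1] long-axis 1.0 z 44.6
b1 n3 c [585.2 380.1] size [6.1 0.4] long-axis 9.2 z 22.4
at [629.  160.3 197.9] phi 1.2 turn -0.042 dxy after turn [ -77.5 -241.6] before turn [ -87.5 -238.2] dz 188.9
```

Request:
{"fn": "drive_tool", "kwargs": {
  "moves": [
    {"delta_pos": [0, 0, 0], "turn": -0.042, "claw": 0.65},
    {"delta_pos": [-19, -58, 0], "turn": 0, "claw": 0.65},
    {"delta_pos": [-19, -58, 0], "turn": 0, "claw": 0.65},
    {"delta_pos": [-19, -58, 0], "turn": 0, "claw": 0.65},
    {"delta_pos": [-19, -58, 0], "turn": 0, "claw": 0.65},
    {"delta_pos": [0, -8, 0], "turn": 0, "claw": 0.65},
    {"delta_pos": [0, 0, 0], "turn": 0, "claw": 0.65}
  ]
}}

```text
time_s: 21.02
tcp_pos: [0.5375, 0.3948, 0.1952]
ee_rot: [[0.998, 0.064, -0.002], [0.064, -0.998, -0.002], [-0.002, 0.002, -1.0]]
wrist_force: [-0.3, -0.7, 0.4]
gripper_width: 0.65
gripper_force: 0.0
```

```bash
python3 -c "
from h import *
c=cap('wrist','w4.png');W=pts(c)
P=blob(W,c['color'],(0,560,0,420),*AM,.022,.04);P=P[(abs(P[:,0]-.536)<.13)&(abs(P[:,1]-.4)<.12)];print('b1',rect(P))
go(536.5,396.6,3.6,9)"
```

```text
b1 n4431 c [560.4 417.1] size [168.2 141. ] long-axis 21.4 z 26.7
at [538.  393.9 195.6] phi 3.6 turn -0.000 dxy after turn [-1.3 -2.8] before turn [-1.3 -2.8] dz 186.6
```

View pics/w4.png

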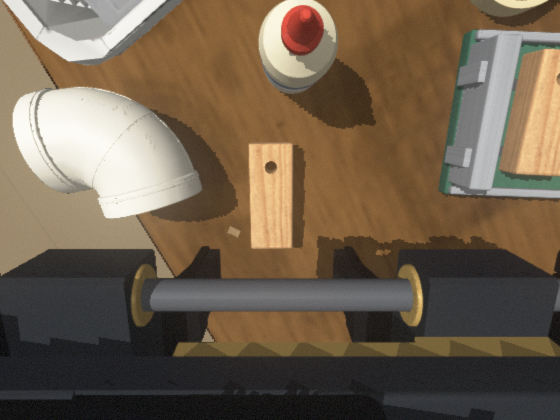

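The wrist view shows the block at (271,195). It has been knocked away from the robot, towards the bottle at (297,45).

```bash
python3 -c "
from h import *
c=cap('wrist');W=pts(c)
P=blob(W,c['color'],(240,302,135,255),*AM,.022,.03);print('b1',rect(P))
d=W[20:80,270:330].reshape(-1,3)*1000;d=d[d[:,2]>130];print('bottle',d.min(0),d.max(0))
P=blob(W,c['color'],(220,322,135,255),*AM,.023,.03);print('b1',rect(P))
q=cv2.inRange(cv2.cvtColor(c['color'],cv2.COLOR_RGB2HSV),*AM)
r=W[195,271]*1000;print(r)
"
```

```text
b1 n4361 c [536.2 399.9] size [104.2  41.5] long-axis 4.1 z 26.6
bottle [648.7198063  375.55440319 130.05745032] [666.66911722 400.31015403 163.47708438]
b1 n4359 c [536.2 399.9] size [104.1  41.5] long-axis 4.1 z 26.6
[539.91617921 398.98168659  27.20485561]
```

Request:
{"fn": "drive_tool", "kwargs": {
  "moves": [
    {"delta_pos": [-1.5, -3.5, 60], "turn": 0, "claw": 0.65},
    {"delta_pos": [0, 0, 60], "turn": 0, "claw": 0.65},
    {"delta_pos": [0, 0, 45], "turn": 0, "claw": 0.65},
    {"delta_pos": [0, 0, 21], "turn": 0, "claw": 0.65},
    {"delta_pos": [0, 0, 0], "turn": 0, "claw": 0.3},
    {"delta_pos": [0, 0, 0], "turn": 0, "claw": 0.3},
    {"delta_pos": [0, 0, 0], "turn": 0, "claw": 0.3},
    {"delta_pos": [0, 0, 0], "turn": 0, "claw": 0.3},
    {"delta_pos": [0, 0, -50], "turn": 0, "claw": 0.3},
    {"delta_pos": [0, 0, -60], "turn": 0, "claw": 0.3},
    {"delta_pos": [0, 0, 0], "turn": 0, "claw": 0.3}
  ]
}}

```text
time_s: 22.5
tcp_pos: [0.5391, 0.4012, 0.1283]
ee_rot: [[0.998, 0.064, 0.01], [0.064, -0.998, 0.01], [0.01, -0.009, -1.0]]
wrist_force: [1.1, -0.1, -1.1]
gripper_width: 0.484
gripper_force: 30.0
```

```bash
python3 -c "
from h import *
go(627.6,92,1.2,45)"
```

```text
at [539.1 401.2 128.3] phi 3.7 turn 0.043 dxy after turn [ 82.  310.9] before turn [ 68.4 314.2] dz 83.3
```

Request:
{"fn": "drive_tool", "kwargs": {
  "moves": [
    {"delta_pos": [0, 0, 0], "turn": 0.043, "claw": 0.3},
    {"delta_pos": [13.7, 52.7, 0], "turn": 0, "claw": 0.3},
    {"delta_pos": [13.7, 52.7, 0], "turn": 0, "claw": 0.3},
    {"delta_pos": [13.7, 52.7, 0], "turn": 0, "claw": 0.3},
    {"delta_pos": [13.7, 52.7, 0], "turn": 0, "claw": 0.3},
    {"delta_pos": [13.7, 52.7, 0], "turn": 0, "claw": 0.3},
    {"delta_pos": [13.7, 52.7, 0], "turn": 0, "claw": 0.3},
    {"delta_pos": [0, 0, 0], "turn": 0, "claw": 0.3},
    {"delta_pos": [0, 0, 40], "turn": 0, "claw": 0.3},
    {"delta_pos": [0, 0, 20], "turn": 0, "claw": 0.3},
    {"delta_pos": [0, 0, 0], "turn": 0, "claw": 0.3},
    {"delta_pos": [0, 0, 0], "turn": 0, "claw": 0.3}
  ]
}}

```text
time_s: 24.0
tcp_pos: [0.6255, 0.0846, 0.0618]
ee_rot: [[1.0, 0.021, 0.001], [0.021, -1.0, 0.0], [0.001, -0.0, -1.0]]
wrist_force: [0.1, -0.7, -1.1]
gripper_width: 0.481
gripper_force: 30.0
```

```bash
python3 -c "
from h import *
go(627.6,87,1.2,28);c=cap('top');W=pts(c);P=W.reshape(-1,3)*1000;print(rect(blob(W,c['color'],(180,260,150,230),*AM,.04,.055)))"
```

```text
at [625.5  84.6  61.8] phi 1.2 turn 0.000 dxy after turn [ 2.2 -2.3] before turn [ 2.2 -2.3] dz 33.8
n199 c [601.  157.8] size [48.2 41.7] long-axis 1.3 z 46.8
```

Request:
{"fn": "drive_tool", "kwargs": {
  "moves": [
    {"delta_pos": [2, -1, 20], "turn": 0, "claw": 0.3},
    {"delta_pos": [0, 0, 13], "turn": 0, "claw": 0.3},
    {"delta_pos": [0, 0, 0], "turn": 0, "claw": 0.3},
    {"delta_pos": [0, 0, 0], "turn": 0, "claw": 0.6},
    {"delta_pos": [0, 0, 0], "turn": 0, "claw": 0.6},
    {"delta_pos": [0, 0, 0], "turn": 0, "claw": 0.6},
    {"delta_pos": [0, 0, -50], "turn": 0, "claw": 0.6},
    {"delta_pos": [0, 0, -60], "turn": 0, "claw": 0.6},
    {"delta_pos": [0, 0, -60], "turn": 0, "claw": 0.6},
    {"delta_pos": [-4, 60, 0], "turn": 0, "claw": 0.6},
    {"delta_pos": [-4, 60, 0], "turn": 0, "claw": 0.6},
    {"delta_pos": [0, 0, 0], "turn": 0, "claw": 0.6}
  ]
}}

```text
time_s: 25.55
tcp_pos: [0.6207, -0.0389, 0.1982]
ee_rot: [[1.0, 0.015, -0.0], [0.015, -1.0, -0.0], [-0.0, 0.0, -1.0]]
wrist_force: [-0.4, 1.0, 0.6]
gripper_width: 0.6
gripper_force: 0.0
```

```bash
python3 -c "
from h import *
go(620,-189.2,0,116);c=cap('top','top3.png');c=cap('wrist','w5.png');W=pts(c)
P=blob(W,c['color'],(0,560,0,420),*AM,.038,.055);
for a,b in((.06,.115),(.13,.19)): print(rect(P[(P[:,1]>a)&(P[:,1]<b)]))"
```

```text
at [620.7 -38.9 198.2] phi 0.9 turn 0.015 dxy after turn [ -0.7 150.3] before turn [ -2.9 150.3] dz 82.2
n5118 c [626.1  85. ] size [104.6  42.5] long-axis 1.1 z 44.5
n5296 c [628.9 160.4] size [104.9  44. ] long-axis 1.4 z 44.5
```

View pics/w5.png

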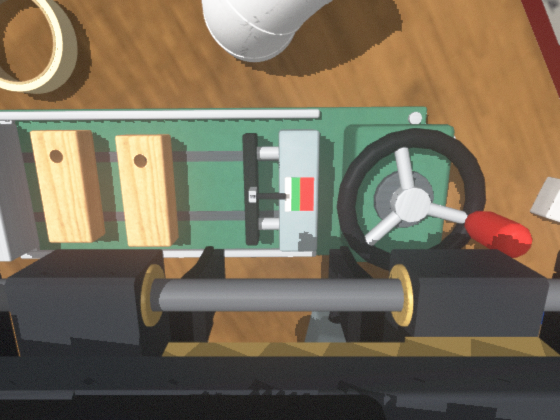

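The wrist view shows both blocks crosswise in the bed at (67,185) and (147,190). The pad is open at (250,190), with the gauge at (298,193) and the crank at (500,233). Now I'll grip the crank.

Request:
{"fn": "drive_tool", "kwargs": {
  "moves": [
    {"delta_pos": [0, 0, 0], "turn": 0.015, "claw": 0.6},
    {"delta_pos": [0, 50, 0], "turn": 0, "claw": 0.6},
    {"delta_pos": [0, 50, 0], "turn": 0, "claw": 0.6},
    {"delta_pos": [-0.7, 50, 0], "turn": 0, "claw": 0.6},
    {"delta_pos": [0, 0, 0], "turn": 0, "claw": 0.6},
    {"delta_pos": [0, 0, 45], "turn": 0, "claw": 0.6},
    {"delta_pos": [0, 0, 37], "turn": 0, "claw": 0.6},
    {"delta_pos": [0, 0, 0], "turn": 0, "claw": 0},
    {"delta_pos": [0, 0, 0], "turn": 0, "claw": 0},
    {"delta_pos": [0, 0, 0], "turn": 0, "claw": 0},
    {"delta_pos": [0, 0, 0], "turn": 0, "claw": 0},
    {"delta_pos": [0, 0, 0], "turn": 0, "claw": 0}
  ]
}}

```text
time_s: 27.15
tcp_pos: [0.6227, -0.1886, 0.1185]
ee_rot: [[1.0, 0.005, 0.004], [0.005, -1.0, -0.005], [0.004, 0.005, -1.0]]
wrist_force: [0.5, -10.8, -0.2]
gripper_width: 0.268
gripper_force: 30.0
```

```bash
python3 - <<'E'
from h import *
s=monitor.sense();p=np.array(s['tcp_pos'])*1000;print(p,s['gripper_width'],s['wrist_force']);a=np.degrees(np.arctan2(p[1]+141,p[0]-633));print(a%360,np.hypot(p[1]+141,p[0]-633))
E
```

```text
[ 622.71093534 -188.58243919  118.4990223 ] 0.26813293138450295 [  0.49175049 -10.84774902  -0.24387186]
257.798415771549 48.68216686982413
```

Request:
{"fn": "drive_tool", "kwargs": {
  "moves": [
    {"delta_pos": [-15.6, -7.6, 0], "turn": 0, "claw": 0},
    {"delta_pos": [-12.1, -12.5, 0], "turn": 0, "claw": 0},
    {"delta_pos": [-7.1, -15.9, 0], "turn": 0, "claw": 0},
    {"delta_pos": [-1.2, -17.3, 0], "turn": 0, "claw": 0},
    {"delta_pos": [4.8, -16.7, 0], "turn": 0, "claw": 0},
    {"delta_pos": [10.2, -14.0, 0], "turn": 0, "claw": 0},
    {"delta_pos": [14.4, -9.7, 0], "turn": 0, "claw": 0},
    {"delta_pos": [16.8, -4.2, 0], "turn": 0, "claw": 0},
    {"delta_pos": [17.3, 1.8, 0], "turn": 0, "claw": 0},
    {"delta_pos": [0, 0, 0], "turn": 0, "claw": 0}
  ]
}}

```text
time_s: 28.4
tcp_pos: [0.648, -0.0919, 0.1184]
ee_rot: [[1.0, 0.005, -0.002], [0.005, -1.0, -0.004], [-0.002, 0.004, -1.0]]
wrist_force: [-3.5, -8.0, 2.7]
gripper_width: 0.263
gripper_force: 30.0
```

Request:
{"fn": "drive_tool", "kwargs": {
  "moves": [
    {"delta_pos": [15.6, 7.6, 0], "turn": 0, "claw": 0},
    {"delta_pos": [12.1, 12.5, 0], "turn": 0, "claw": 0},
    {"delta_pos": [7.1, 15.9, 0], "turn": 0, "claw": 0},
    {"delta_pos": [1.2, 17.3, 0], "turn": 0, "claw": 0},
    {"delta_pos": [-4.8, 16.7, 0], "turn": 0, "claw": 0},
    {"delta_pos": [-10.2, 14.0, 0], "turn": 0, "claw": 0},
    {"delta_pos": [-14.4, 9.7, 0], "turn": 0, "claw": 0},
    {"delta_pos": [-16.8, 4.2, 0], "turn": 0, "claw": 0},
    {"delta_pos": [-17.3, -1.8, 0], "turn": 0, "claw": 0},
    {"delta_pos": [0, 0, 0], "turn": 0, "claw": 0}
  ]
}}

```text
time_s: 29.65
tcp_pos: [0.6223, -0.1885, 0.1185]
ee_rot: [[1.0, 0.005, 0.005], [0.005, -1.0, -0.004], [0.005, 0.004, -1.0]]
wrist_force: [1.6, -9.9, -1.6]
gripper_width: 0.265
gripper_force: 30.0
```

Request:
{"fn": "drive_tool", "kwargs": {
  "moves": [
    {"delta_pos": [-15.6, -7.6, 0], "turn": 0, "claw": 0},
    {"delta_pos": [-12.1, -12.5, 0], "turn": 0, "claw": 0},
    {"delta_pos": [-7.1, -15.9, 0], "turn": 0, "claw": 0},
    {"delta_pos": [-1.2, -17.3, 0], "turn": 0, "claw": 0},
    {"delta_pos": [4.8, -16.7, 0], "turn": 0, "claw": 0},
    {"delta_pos": [10.2, -14.0, 0], "turn": 0, "claw": 0},
    {"delta_pos": [14.4, -9.7, 0], "turn": 0, "claw": 0},
    {"delta_pos": [16.8, -4.2, 0], "turn": 0, "claw": 0},
    {"delta_pos": [17.3, 1.8, 0], "turn": 0, "claw": 0},
    {"delta_pos": [0, 0, 0], "turn": 0, "claw": 0}
  ]
}}

```text
time_s: 30.9
tcp_pos: [0.6479, -0.0919, 0.1184]
ee_rot: [[1.0, 0.005, -0.002], [0.005, -1.0, -0.004], [-0.002, 0.004, -1.0]]
wrist_force: [-3.6, -7.5, 3.8]
gripper_width: 0.267
gripper_force: 30.0
```

```bash
cat >> h.py <<'E'
def gap(save):
    c=cap('scene',save+'s.png');c=cap('top',save+'t.png');W=pts(c);P=W.reshape(-1,3)*1000
    B=blob(W,c['color'],(180,300,155,228),*AM,.04,.06);print('blocks y',np.round(np.percentile(B[:,1]*1000,[1,99]),1) if len(B) else None,rect(B) if len(B) else '')
    u=np.array([-.0214,.99977]);yp=(P[:,:2]-[629.1,24.5])@u
    m=(abs(P[:,0]-627)<60)&(abs(P[:,2]-59.5)<2.5)&(yp>-100)&(yp<170);print('carriage yp',np.round(np.percentile(yp[m],[2,50,98]),1) if m.any() else None,m.sum())
    s=monitor.sense();p=np.array(s['tcp_pos'])*1000;a=np.degrees(np.arctan2(p[1]+141,p[0]-633))
    print('crank ang %.1f r %.1f'%(a%360,np.hypot(p[1]+141,p[0]-633)),np.round(p,1),np.round(s['wrist_force'],1))
E
python3 -c "
from h import *
gap('g1')"
```

```text
blocks y [145.5 193.6] n648 c [623.9 170.7] size [132.  77.] long-axis 25.4 z 46.6
carriage yp None 0
crank ang 73.1 r 51.4 [647.9 -91.8 118.4] [-2.3 -8.8  2.4]
```

```bash
python3 -c "
from h import *
a=cv2.imread('pics/g1s.png')[150:290,200:380];c=cap('wrist');b=c['color'][:,:,::-1]
a=cv2.resize(a,(540,420),interpolation=cv2.INTER_CUBIC)[:, :]
cv2.imwrite('pics/g1.png',cv2.resize(np.hstack([a,b]),(800,306)))
W=pts(c);P=W.reshape(-1,3)*1000
m=(abs(P[:,0]-627)<60)&(abs(P[:,2]-58)<4)&(P[:,1]>0)&(P[:,1]<190);print(m.sum(),np.percentile(P[m,1],[2,98]))"
```

```text
5973 [46.48234757 79.33820582]
```

View pics/g1.png

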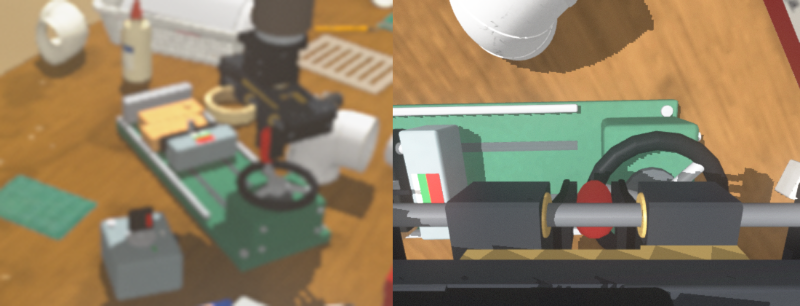

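The left crop shows the blocks side by side, with the carriage close at (200,145). In the right crop the gauge is at (430,190). About 20 mm of carriage travel remains.

Request:
{"fn": "drive_tool", "kwargs": {
  "moves": [
    {"delta_pos": [15.6, 7.6, 0], "turn": 0, "claw": 0},
    {"delta_pos": [12.1, 12.5, 0], "turn": 0, "claw": 0},
    {"delta_pos": [7.1, 15.9, 0], "turn": 0, "claw": 0},
    {"delta_pos": [0, 0, 0], "turn": 0, "claw": 0}
  ]
}}

```text
time_s: 31.55
tcp_pos: [0.6828, -0.1257, 0.1184]
ee_rot: [[1.0, 0.004, -0.001], [0.004, -1.0, -0.0], [-0.001, 0.0, -1.0]]
wrist_force: [-4.6, -0.7, 4.3]
gripper_width: 0.263
gripper_force: 30.0
```

```bash
python3 -c "
from h import *
gap('g2')
a=cv2.imread('pics/g2s.png')[170:250,230:340];c=cap('wrist','w6.png');b=c['color'][:,:,::-1][150:350,0:280]
cv2.imwrite('pics/g2.png',np.hstack([cv2.resize(a,(412,300),interpolation=cv2.INTER_CUBIC),cv2.resize(b,(388,300))]))
W=pts(c);P=W.reshape(-1,3)*1000
m=(abs(P[:,0]-627)<60)&(abs(P[:,2]-58)<4)&(P[:,1]>0)&(P[:,1]<190);print(m.sum(),np.percentile(P[m,1],[2,98]))"
```

```text
blocks y [123.5 206.8] n1126 c [620.4 178. ] size [121.4 109.1] long-axis 1.8 z 46.7
carriage yp [90.5 90.5 90.5] 1
crank ang 17.1 r 52.1 [ 682.8 -125.7  118.4] [-5.3 -1.5  5. ]
942 [57.62793662 64.20678324]
```

View pics/g2.png

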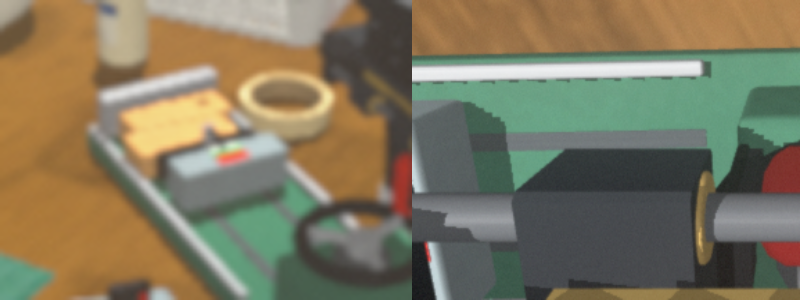

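The left crop shows both blocks together against the stop at (175,120), with the pad just touching at (160,165).

Request:
{"fn": "drive_tool", "kwargs": {
  "moves": [
    {"delta_pos": [1.5, 13, 0], "turn": 0, "claw": 0},
    {"delta_pos": [-1.9, 12.9, 0], "turn": 0, "claw": 0},
    {"delta_pos": [0, 0, 0], "turn": 0, "claw": 0},
    {"delta_pos": [0, 0, 0], "turn": 0, "claw": 0}
  ]
}}

```text
time_s: 32.2
tcp_pos: [0.6842, -0.1494, 0.1184]
ee_rot: [[1.0, 0.006, 0.004], [0.006, -1.0, 0.001], [0.004, -0.001, -1.0]]
wrist_force: [-2.4, 4.4, 5.2]
gripper_width: 0.268
gripper_force: 30.0
```

Request:
{"fn": "drive_tool", "kwargs": {
  "moves": [
    {"delta_pos": [0, 0, 0], "turn": 0, "claw": 0.6},
    {"delta_pos": [0, 0, 0], "turn": 0, "claw": 0.6},
    {"delta_pos": [0, 0, 0], "turn": 0, "claw": 0.6},
    {"delta_pos": [0, 0, -45], "turn": 0, "claw": 0.6},
    {"delta_pos": [0, 0, -55], "turn": 0, "claw": 0.6},
    {"delta_pos": [-48, 0, 0], "turn": 0, "claw": 0.6},
    {"delta_pos": [-48, 0, 0], "turn": 0, "claw": 0.6},
    {"delta_pos": [-48, 0, 0], "turn": 0, "claw": 0.6},
    {"delta_pos": [-48, 0, 0], "turn": 0, "claw": 0.6},
    {"delta_pos": [-48, 0, 0], "turn": 0, "claw": 0.6},
    {"delta_pos": [0, 0, 0], "turn": 0, "claw": 0.6}
  ]
}}

```text
time_s: 33.58
tcp_pos: [0.4402, -0.1522, 0.2164]
ee_rot: [[1.0, 0.004, 0.0], [0.004, -1.0, 0.0], [0.0, -0.0, -1.0]]
wrist_force: [0.6, 0.3, 0.2]
gripper_width: 0.598
gripper_force: 0.0
```

```bash
python3 -c "
from h import *
gap('g3')
a=cv2.imread('pics/g3s.png')[170:250,230:340];b=cv2.imread('pics/g3t.png')[155:230,185:290]
cv2.imwrite('pics/g3.png',np.hstack([cv2.resize(a,(400,290),interpolation=cv2.INTER_CUBIC),cv2.resize(b,(400,290),interpolation=cv2.INTER_CUBIC)]))
go(436.9,-123.6,-11,85)"
```

```text
blocks y [123.1 207. ] n1131 c [620.2 164.9] size [163.1 110.2] long-axis 68.4 z 46.8
carriage yp [38.9 55.4 71.7] 392
crank ang 183.4 r 189.7 [ 443.7 -152.2  216.7] [ 0.5 -0.9 -0.1]
at [ 443.7 -152.2  216.7] phi 0.3 turn 0.197 dxy after turn [-12.1 -26.8] before turn [ -6.6 -28.6] dz 131.7
```

View pics/g3.png

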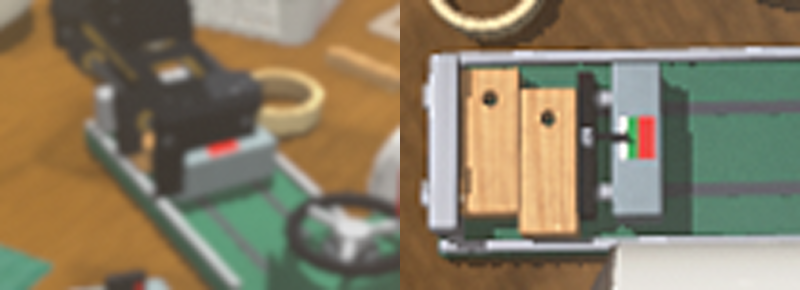

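The right crop shows both blocks against the stop and the pointer tip at (630,138), apparently in the green (627–637). I'll check this numerically.

```bash
python3 - <<'E'
from h import *
u=np.array([-.0214,.99977]);o=[629.1,24.5]
def st(W,C,n):
    P=W*1000;yp=(P[...,:2]-o)@u;V=C.max(-1)
    k=np.zeros(V.shape,bool);k[165:222,195:300]=1
    m=k&(abs(P[...,2]-59.5)<2.5)&(yp<150)&(yp>-80)
    f=yp[m];pm=k&(abs(P[...,2]-47.5)<3)&(V<60)&(yp<150)&(yp>-80);g=yp[pm]
    print(n,'carr',np.round(np.percentile(f,[3,50,97]),1),'pad',np.round(np.percentile(g,[5,50,95]),1),pm.sum(),'diff50 %.1f'%(np.median(g)-np.median(f)))
d=np.load('top0.npz');st(d['W'],d['c'],'t0')
c=cap('top');st(pts(c),c['color'],'now')
H=cv2.cvtColor(c['color'],cv2.COLOR_RGB2HSV);P=pts(c)*1000;yp=(P[...,:2]-o)@u
k=(abs(P[...,2]-60)<6)&(yp>20)&(yp<100)
for n,lo,hi in(('green',(45,120,60),(75,255,255)),('red',(0,150,100),(8,255,255))):
    m=k&(cv2.inRange(H,lo,hi)>0);print(n,m.sum(),np.percentile(yp[m],[3,97]) if m.any() else '')
E
```

```text
t0 carr [-19.8  -3.8  12.3] pad [35.1 39.9 44.6] 2 diff50 43.6
now carr [39.1 55.2 71.5] pad [92.9 96.7 97. ] 17 diff50 41.4
green 20 [57.88486561 60.73620775]
red 31 [46.80320795 52.71379741]
```

Request:
{"fn": "drive_tool", "kwargs": {
  "moves": [
    {"delta_pos": [34, -41, 0], "turn": 0, "claw": 0.6},
    {"delta_pos": [34, -41, 0], "turn": 0, "claw": 0.6},
    {"delta_pos": [34, -41, 0], "turn": 0, "claw": 0.6},
    {"delta_pos": [34, -41, 0], "turn": 0, "claw": 0.6},
    {"delta_pos": [34, -41, 0], "turn": 0, "claw": 0.6},
    {"delta_pos": [0, 0, 0], "turn": 0, "claw": 0.6},
    {"delta_pos": [0, 0, 0], "turn": 0, "claw": 0.6}
  ]
}}

```text
time_s: 34.6
tcp_pos: [0.6124, 0.054, 0.2149]
ee_rot: [[1.0, 0.005, -0.002], [0.005, -1.0, -0.001], [-0.002, 0.001, -1.0]]
wrist_force: [-0.4, -0.5, -0.8]
gripper_width: 0.598
gripper_force: 0.0
```

```bash
python3 -c "
from h import *
c=cap('wrist','w7.png');W=pts(c)
H=cv2.cvtColor(c['color'],cv2.COLOR_RGB2HSV);P=W*1000;k=(abs(P[...,2]-58)<5)
for n,lo,hi in(('green',(45,120,60),(75,255,255)),('red',(0,150,100),(8,255,255))):
    m=k&(cv2.inRange(H,lo,hi)>0);v,u=np.nonzero(m);print(n,m.sum(),u.min(),u.max(),v.min(),v.max(),np.percentile(P[m][:,1],[2,98]))
x,y=int(u.mean()),int(v.mean());a=c['color'][:,:,::-1][y-50:y+50,x-80:x+53];print(x,y);cv2.imwrite('pics/w7c.png',cv2.resize(a,(798,600),interpolation=cv2.INTER_CUBIC))"
```

```text
green 7 240 245 170 196 [83.34560868 87.29927063]
red 348 247 259 169 198 [70.27574365 80.58691193]
253 183
```

View pics/w7c.png

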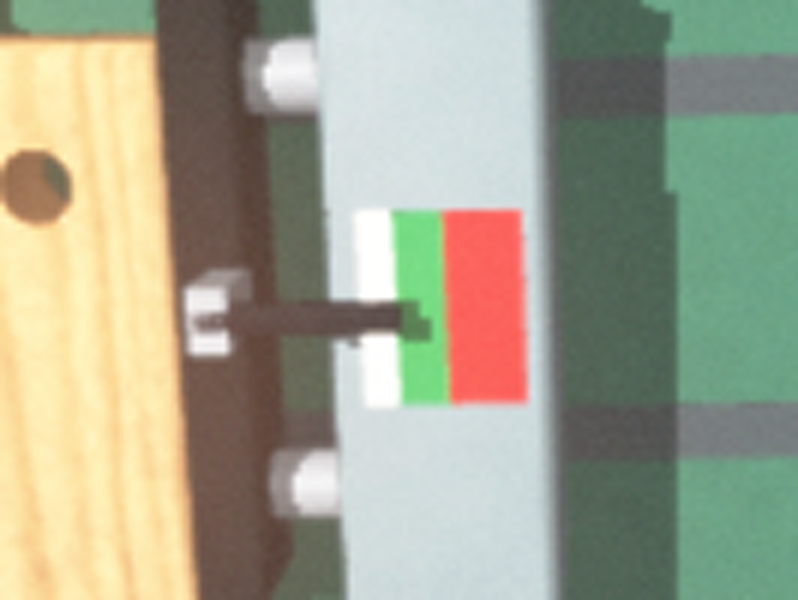

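The close-up shows the pointer tip at x≈403, just inside the green (397–447), which is about 6 mm. I'll add about 3 mm for margin.

Request:
{"fn": "drive_tool", "kwargs": {
  "moves": [
    {"delta_pos": [17, 51, 0], "turn": 0, "claw": 0.6},
    {"delta_pos": [17, 51, 0], "turn": 0, "claw": 0.6},
    {"delta_pos": [17, 51, 0], "turn": 0, "claw": 0.6},
    {"delta_pos": [17, 51, 0], "turn": 0, "claw": 0.6},
    {"delta_pos": [0, 0, 0], "turn": 0, "claw": 0.6},
    {"delta_pos": [0, 0, 0], "turn": 0, "claw": 0.6}
  ]
}}

```text
time_s: 35.4
tcp_pos: [0.6804, -0.1505, 0.2161]
ee_rot: [[1.0, 0.004, -0.0], [0.004, -1.0, 0.0], [-0.0, -0.0, -1.0]]
wrist_force: [0.0, -0.4, -0.7]
gripper_width: 0.599
gripper_force: 0.0
```

```bash
python3 -c "
from h import *
c=cap('wrist');W=pts(c);C=c['color'];P=blob(W,C,(0,560,0,420),(0,120,80),(8,255,255),.145,.17);print(rect(P));m=P.mean(0)*1000;print(np.degrees(np.arctan2(m[1]+141,m[0]-633)))
go(682.5,-150,0,118)"
```

```text
n856 c [ 682.6 -149.2] size [22.6 22.2] long-axis 83.5 z 152.5
-9.1231806738088
at [ 680.5 -149.6  216.4] phi 0.3 turn 0.005 dxy after turn [2.  0.4] before turn [1.9 0.4] dz 98.4
```

Request:
{"fn": "drive_tool", "kwargs": {
  "moves": [
    {"delta_pos": [2, 0, 50], "turn": 0, "claw": 0.6},
    {"delta_pos": [0, 0, 48], "turn": 0, "claw": 0.6},
    {"delta_pos": [0, 0, 0], "turn": 0, "claw": 0},
    {"delta_pos": [0, 0, 0], "turn": 0, "claw": 0},
    {"delta_pos": [0, 0, 0], "turn": 0, "claw": 0},
    {"delta_pos": [0, 0, 0], "turn": 0, "claw": 0},
    {"delta_pos": [0, 0, 0], "turn": 0, "claw": 0},
    {"delta_pos": [-1.5, 6.5, 0], "turn": 0, "claw": 0},
    {"delta_pos": [-2.5, 6.5, 0], "turn": 0, "claw": 0},
    {"delta_pos": [0, 0, 0], "turn": 0, "claw": 0},
    {"delta_pos": [0, 0, 0], "turn": 0, "claw": 0}
  ]
}}

```text
time_s: 36.83
tcp_pos: [0.6811, -0.1605, 0.1207]
ee_rot: [[1.0, 0.006, 0.005], [0.006, -1.0, 0.002], [0.005, -0.002, -1.0]]
wrist_force: [0.1, 8.0, 7.2]
gripper_width: 0.266
gripper_force: 30.0
```

Request:
{"fn": "drive_tool", "kwargs": {
  "moves": [
    {"delta_pos": [0, 0, 0], "turn": 0, "claw": 0.6},
    {"delta_pos": [0, 0, 0], "turn": 0, "claw": 0.6},
    {"delta_pos": [0, 0, 0], "turn": 0, "claw": 0.6},
    {"delta_pos": [0, 0, -45], "turn": 0, "claw": 0.6},
    {"delta_pos": [0, 0, -50], "turn": 0, "claw": 0.6},
    {"delta_pos": [-16, -54, 0], "turn": 0, "claw": 0.6},
    {"delta_pos": [-16, -54, 0], "turn": 0, "claw": 0.6},
    {"delta_pos": [-16, -54, 0], "turn": 0, "claw": 0.6},
    {"delta_pos": [-16, -54, 0], "turn": 0, "claw": 0.6},
    {"delta_pos": [0, 0, 0], "turn": 0, "claw": 0.6},
    {"delta_pos": [0, 0, 0], "turn": 0, "claw": 0.6}
  ]
}}

```text
time_s: 38.2
tcp_pos: [0.6141, 0.0527, 0.2129]
ee_rot: [[1.0, 0.005, -0.0], [0.005, -1.0, -0.0], [-0.0, 0.0, -1.0]]
wrist_force: [0.6, -0.5, -0.1]
gripper_width: 0.597
gripper_force: 0.0
```

```bash
python3 -c "
from h import *
go(436.9,-123.6,-11,85)
c=cap('wrist');W=pts(c)
H=cv2.cvtColor(c['color'],cv2.COLOR_RGB2HSV);P=W*1000;k=(abs(P[...,2]-58)<5)
m=k&(cv2.inRange(H,(0,150,100),(8,255,255))>0);v,u=np.nonzero(m)
x,y=int(u.mean()),int(v.mean());a=c['color'][:,:,::-1][y-50:y+50,x-80:x+53];print(x,y);cv2.imwrite('pics/w8c.png',cv2.resize(a,(532,400),interpolation=cv2.INTER_CUBIC))"
```

```text
at [614.1  52.7 212.9] phi 0.3 turn 0.197 dxy after turn [-140.3  206.8] before turn [-178.2  175.3] dz 127.9
248 186
```

View pics/w8c.png

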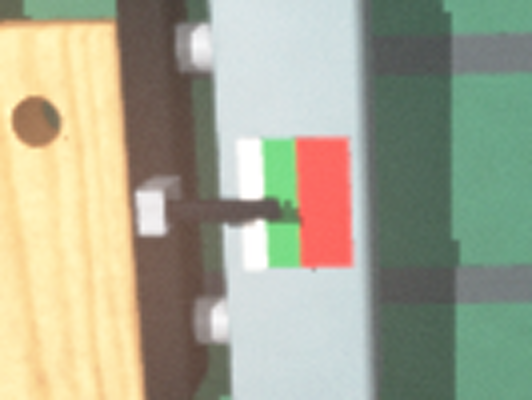

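The pointer tip is at x≈279 in the green (265–298), about 8.4 mm. Next is the key.

Request:
{"fn": "drive_tool", "kwargs": {
  "moves": [
    {"delta_pos": [0, 0, 0], "turn": 0.0985, "claw": 0.6},
    {"delta_pos": [0, 0, 0], "turn": 0.0985, "claw": 0.6},
    {"delta_pos": [-28, 41.4, 0], "turn": 0, "claw": 0.6},
    {"delta_pos": [-28, 41.4, 0], "turn": 0, "claw": 0.6},
    {"delta_pos": [-28, 41.4, 0], "turn": 0, "claw": 0.6},
    {"delta_pos": [-28, 41.4, 0], "turn": 0, "claw": 0.6},
    {"delta_pos": [-28, 41.4, 0], "turn": 0, "claw": 0.6},
    {"delta_pos": [0, 0, 0], "turn": 0, "claw": 0.6},
    {"delta_pos": [0, 0, 0], "turn": 0, "claw": 0.6}
  ]
}}

```text
time_s: 39.38
tcp_pos: [0.4375, -0.1246, 0.2133]
ee_rot: [[0.981, -0.193, 0.001], [-0.193, -0.981, -0.0], [0.001, -0.0, -1.0]]
wrist_force: [1.0, -0.7, 0.6]
gripper_width: 0.604
gripper_force: 0.0
```

```bash
python3 -c "
from h import *
c=cap('wrist');W=pts(c);P=W.reshape(-1,3);m=(P[:,2]>.095)&(P[:,2]<.115)&(abs(P[:,0]-.437)<.04)&(abs(P[:,1]+.124)<.04);print(rect(P[m]))
go(436.9,-123.6,-10.9,82)"
```

```text
n497 c [ 436.8 -121.4] size [ 9.8 33.6] long-axis 169.0 z 104.2
at [ 437.9 -124.1  213.2] phi -11.1 turn -0.003 dxy after turn [-1.  -0.3] before turn [-1.  -0.3] dz 131.2
```

Request:
{"fn": "drive_tool", "kwargs": {
  "moves": [
    {"delta_pos": [-0.8, 0, 50], "turn": 0, "claw": 0.6},
    {"delta_pos": [0, 0, 50], "turn": 0, "claw": 0.6},
    {"delta_pos": [0, 0, 31], "turn": 0, "claw": 0.6},
    {"delta_pos": [0, 0, 0], "turn": 0, "claw": 0},
    {"delta_pos": [0, 0, 0], "turn": 0, "claw": 0},
    {"delta_pos": [0, 0, 0], "turn": 0, "claw": 0},
    {"delta_pos": [0, 0, 0], "turn": 0, "claw": 0},
    {"delta_pos": [0, 0, 0], "turn": 0, "claw": 0},
    {"delta_pos": [0, 0, 0], "turn": 0, "claw": 0},
    {"delta_pos": [0, 0, 0], "turn": 0, "claw": 0}
  ]
}}

```text
time_s: 40.67
tcp_pos: [0.4373, -0.1223, 0.0828]
ee_rot: [[0.982, -0.191, 0.002], [-0.191, -0.982, 0.002], [0.002, -0.002, -1.0]]
wrist_force: [-0.3, 8.2, 4.0]
gripper_width: 0.113
gripper_force: 30.0
```

Request:
{"fn": "drive_tool", "kwargs": {
  "moves": [
    {"delta_pos": [0, 0, 0], "turn": 0.15, "claw": 0},
    {"delta_pos": [0, 0, 0], "turn": 0.15, "claw": 0},
    {"delta_pos": [0, 0, 0], "turn": 0.15, "claw": 0},
    {"delta_pos": [0, 0, 0], "turn": 0.15, "claw": 0},
    {"delta_pos": [0, 0, 0], "turn": 0.15, "claw": 0},
    {"delta_pos": [0, 0, 0], "turn": 0.15, "claw": 0},
    {"delta_pos": [0, 0, 0], "turn": 0.15, "claw": 0},
    {"delta_pos": [0, 0, 0], "turn": 0.13, "claw": 0},
    {"delta_pos": [0, 0, 0], "turn": 0, "claw": 0},
    {"delta_pos": [0, 0, 0], "turn": 0, "claw": 0},
    {"delta_pos": [0, 0, 0], "turn": 0, "claw": 0}
  ]
}}

```text
time_s: 42.05
tcp_pos: [0.436, -0.1234, 0.0828]
ee_rot: [[0.198, -0.98, -0.001], [-0.98, -0.198, -0.0], [0.0, 0.001, -1.0]]
wrist_force: [-0.9, 1.8, 4.7]
gripper_width: 0.115
gripper_force: 30.0
```

```bash
python3 -c "
from h import *
go(436.9,-123.6,-10.9,82);s=monitor.sense();print(s['moment'],s['wrist_force'],s['gripper_width'])"
```

```text
at [ 436.  -123.4   82.8] phi -78.6 turn -1.181 dxy after turn [0.9 0. ] before turn [ 0.4 -0.8] dz 0.8
[0.53639478 0.65787032 0.13190931] [-0.91162487  1.77563986  4.66111353] 0.11521720095755565
```

Request:
{"fn": "drive_tool", "kwargs": {
  "moves": [
    {"delta_pos": [0, 0, 0], "turn": 0, "claw": 0.7},
    {"delta_pos": [0, 0, 0], "turn": 0, "claw": 0.7},
    {"delta_pos": [0, 0, 0], "turn": 0, "claw": 0.7},
    {"delta_pos": [0, 0, 0], "turn": 0, "claw": 0.7},
    {"delta_pos": [0, 0, -40], "turn": 0, "claw": 0.7},
    {"delta_pos": [0, 0, -60], "turn": 0, "claw": 0.7},
    {"delta_pos": [0, 0, -20], "turn": 0, "claw": 0.7},
    {"delta_pos": [0, 0, 0], "turn": 0, "claw": 0.7},
    {"delta_pos": [0, 0, 0], "turn": 0, "claw": 0.7},
    {"delta_pos": [0, 0, 0], "turn": 0, "claw": 0.7}
  ]
}}

```text
time_s: 43.3
tcp_pos: [0.4356, -0.1234, 0.2005]
ee_rot: [[0.198, -0.98, -0.003], [-0.98, -0.198, -0.0], [-0.001, 0.003, -1.0]]
wrist_force: [0.4, -0.6, 0.2]
gripper_width: 0.699
gripper_force: 0.0
```

```bash
python3 -c "
from h import *
c=cap('wrist');W=pts(c);P=W.reshape(-1,3);m=(P[:,2]>.095)&(P[:,2]<.115)&(abs(P[:,0]-.437)<.04)&(abs(P[:,1]+.124)<.04);print('key',rect(P[m]) if m.any() else 0)
gap('g4');c=cap('top');W=pts(c);print('tray',rect(blob(W,c['color'],(355,440,230,300),*AM,.028,.05)))
C=c['color']
b=cv2.imread('pics/g4t.png')[150:300,180:440];cv2.imwrite('pics/g4.png',cv2.resize(b,(780,450),interpolation=cv2.INTER_CUBIC))"
```

```text
key n611 c [ 436.2 -121.7] size [10.3 34. ] long-axis 170.0 z 104.1
blocks y [123.2 206.8] n1138 c [621.2 167.7] size [156.4 111. ] long-axis 69.3 z 46.6
carriage yp [41.6 57.9 74.3] 362
crank ang 174.9 r 197.7 [ 436.1 -123.5  201.2] [ 0.4 -0.   0. ]
tray n252 c [ 451.6 -320.9] size [38.1 61.1] long-axis 90.2 z 33.7
```

View pics/g4.png

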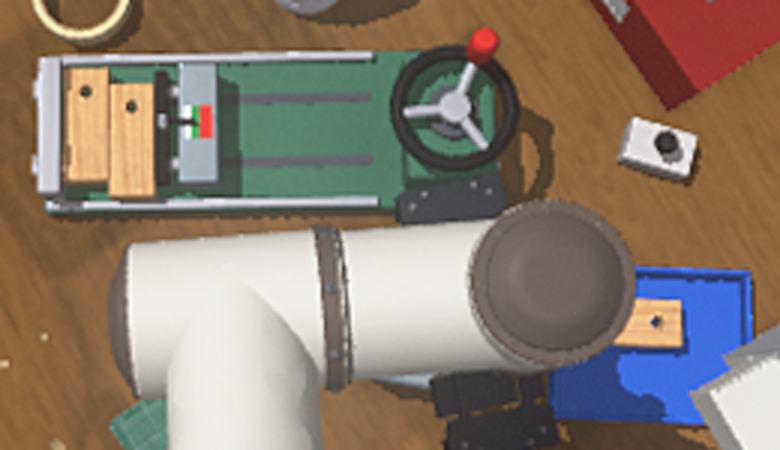

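The final view shows the row clamped, with the pointer in the green at (195,120). The key is back at rest (its axis reads 170° against 169° before) and the finished block is in the tray at (650,322). The blocks are about 5 mm and 10 mm off the middle line, within the 25 mm limit.

```bash
python3 -c "
from station import ticket
print(ticket.finish_job())"
```

```text
the job is handed in; nothing more can be done
None
```

The job is handed in; no verdict came back. By my last camera checks both fresh blocks (only two were present) are clamped against the stop with the pad about 8 mm in (green), the start key was turned about 1.18 rad and has sprung back, the finished block is in the blue tray, and I never touched the glue bottle or steel weight.

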